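# Set the fragile model hull in its cradle

## Task

Pick up the long, sharp-bowed model boat hull and lay it upright in the wooden cradle, on the two bearers between the dowels, centred lengthwise (the bow may point either way). Its veneer sides are thin, so grip it as lightly as the gripper can and set it down softly: let go only when it is on the bearers or barely above them, and do not press it down hard. Leave the short blunt punt and the steel mug where they are.

Things in the scene. Friction and masses are not known exactly. Their poses are not given: they have to be found in the camera images.
- hull: Long wooden model boat hull, hollow, open on top, pointed bow at +x; 200 long, 44 wide, 45 mm high, 90 g, upright on the bench; sides upright and parallel 60 mm either way of the middle. Origin: centre of its flat underside, where it balances; y across. Safe grip 20 to 35 N; 60 N breaks it. Letting it go over 15 mm above the bearers, or pressing it on the cradle with over 60 N, breaks it.
- cradle: Fixed wooden cradle: base board 150 (x) by 110 (y) by 12 mm; two cross bearers 14 mm thick at x = -45 and +45 mm, tops 30 mm above the bench; on each two 10 mm dowels at y = -36 and +36 mm, tops 52 mm above the bench. The channel between them runs along x, 62 mm wide, with 76 mm clear between the bearers for fingers. Origin: centre of the board's underside, on the bench.
- punt: Bystander: short blunt wooden model punt, square at both ends, open on top, 130 mm long (x), 56 mm wide, 36 mm high, loose on the bench. Origin at the centre of its underside.
- mug: Bystander: steel mug, 72 mm across, 80 mm high, with a handle on its +y side, loose on the bench. Origin at the centre of its underside.
There are look-alikes about, which are no part of the job. Leave any red or yellow look-alike of the cradle alone.

How it is judged (in metres and radians):
On the way:
1. the hull is lifted clear of the bench (height (world z) of hull above 0.05 m), for 0.2 s.
At the end, for the whole second after the job is handed in: The hull lies still and upright (within 10 degrees) on both bearers between the dowels, its middle within 20 mm of the cradle's middle lengthwise and 15 mm crosswise, its length within 15 degrees of the channel, either way round (x of hull in the frame of cradle between -0.02 and 0.02 m and y of hull in the frame of cradle between -0.015 and 0.015 m and z of hull in the frame of cradle between 0.026 and 0.035 m and angle between the x axis of hull and the x axis of cradle, either way round below 0.26 rad and angle between hull's own z axis and vertical below 0.18 rad and linear speed of hull below 0.02 m/s); the robot touches nothing.
It fails at once if the hull is pinched too hard (contact force between the fingers and hull above 90 N).
It fails at once if the hull is pressed hard on the cradle (contact force between hull and cradle above 60 N).
It fails at once if the hull is dropped: let go more than 15 mm above its resting height on the bearers (z of hull in the frame of cradle above 0.045 m and contact force between the fingers and hull below 0.5 N).
It fails at once if the punt is moved more than 20 mm (distance of punt from where it was at the start of the episode above 0.02 m).
It fails at once if the mug is moved more than 20 mm (distance of mug from where it was at the start of the episode above 0.02 m).
It also fails if it takes over 40 s, if anything falls off the work surface, if the arm or the gripper's body presses on something with over 40 N, if the wrist force passes 120 N, or if a joint passes its speed limit or range.

## Robot

A 7-joint arm with a two-finger parallel gripper is mounted at the origin on the work surface. World frame = base frame: x ahead of the robot, y to its left, z up, the work surface at z = 0. Lengths are in mm, angles in rad, forces in N, time in s.
With the tool pointing down it reaches from about 400 to 875 mm from the base axis. Payload 4.4 kg.
Tool frame: the origin (TCP) lies at the very end of the fingers, on their centre line; the grasp point (between the pads) lies 19 mm behind it (ctrl.grip_depth is the distance from the TCP to the grasp point, in mm); z points along the fingers, y is the line along which they close (so a half turn about z gives the same grasp; the last joint's range is limited). The gripper opens to 85 mm and grips with 20 to 120 N. Pads are 22 mm wide; open, the fingers measure 114 mm over their backs; the gripper's body (76 mm by 85 mm) begins 54 mm behind the grasp point. The pads swing forward as they close: fully open they stand 13 mm farther back than shut.
Start: joints at [-1.341, 0.628, 0.038, 1.517, -0.027, 0.996, -0.02], TCP at [189.454, 621.792, 231.313] pointing down, gripper open.
Joint ranges: [-3.06, 3.06], [-0.37, 2.12], [-1.25, 1.32], [0.18, 2.47], [-1.1, 4.24], [0.23, 1.98], [-2.94, 2.94]. Speed limits (rad/s): [2.57, 2.57, 3.14, 3.14, 3.14, 3.14, 3.14].

## Interface

Orientations are given as a unit quaternion [x, y, z, w].
In Python, from rig import ctrl, cams, ticket gives the robot as it stands.
- The arm moves only by the tool arm_command, never from a script. Its argument "series" is a list that holds one entry, the list of rows, each a list of 7 numbers: the closure, from 0 (fully open) to 1 (shut), then the shift along the tool's x, y, z in mm, then the turn, a rotation vector about the tool's x, y, z in degrees. A call has 1 to 12 rows; each row is the pose to reach, as a shift and turn from the pose commanded when the call began, along the tool's axes at that moment; what a row does not reach only later rows make up. A row lasts 1/8 s, in which the tool goes at most 62.5 mm and 10.7 degrees, less where a joint would pass 70% of its speed; a pose out of reach is approached as far as the arm can. A call with a gripper value outside its range is refused whole. The fingers move at their own pace and stop on an object; "newtons" is the grip in N (left out, the last holds). Time passes only in rows, so rows that repeat a pose let the fingers close. It gives the time, the measured TCP pose, the force, the opening and the grip force at its end, in the units of the state.
- ctrl.sense(): the state, without advancing time (a new reading comes with each control period).
- cams.read_camera(name): name is "scene" or "top"; returns a dict with "img" (420x560x3 uint8, blue, green, red), "fx", "fy", "cx", "cy" (pixels), "k1" (the pictures are not rectified: a ray, as slopes to the right and down, at radius r is drawn at 1 + k1 r^2 times it, then the intrinsics apply), "world_to_cam" (4x4, takes a point from world to camera coordinates). Camera axes: x right, y down, z forward; pixel columns grow to the right and rows downward; lengths in mm; the calibration is good to about 2 mm. A picture is of the moment at which its call begins. There is no depth.
- ticket.close_job(): hands the job in; it is judged then, once.
The state is a dict: "time": time; "q": joint angles; "qd": joint speeds; "effort": joint torques, N m; "ee_pos": TCP position; "tcp_rot": TCP orientation; "contact_force": force on the tool from outside, world axes, zero at the start; "ft_torque": the same for the moment, N m; "opening": opening from 0.0 (shut) to 1.0 (fully open); "finger_force": force on a finger pad.
Only numpy, scipy, OpenCV 4.12 (cv2) and the standard library are available. Lean on these libraries where they do the work, as an engineer would, in place of code of your own. Each camera call takes 0.05 s, during which the arm holds its last target. There are 200 camera calls.

## Working session

There is one attempt and no reset: what is moved stays moved. The work goes in short steps, Python scripts to look and compute and a tool call to move; the robot and the scene stay as the last step left them, time stands still between calls to the robot, and variables do not carry over. Pictures are saved under pics/ and viewed, at most 10 in all, crops included, and the job is handed in when it is done.

Besides the shell and the picture viewer there is one more tool, called after "Request:" as a command line: name --argument value ..., lists and objects as JSON in quotes. arm_command: Moves the arm, as the interface text tells. Its arguments: {"type":"object","properties":{"series":{"type":"array"},"newtons":{"type":"number"}},"required":["series"]}

```bash
mkdir -p pics; cat > h.py <<'E'
import numpy as np, cv2
from rig import ctrl, cams, ticket
from scipy.spatial.transform import Rotation as R
def K(c): return np.array([[c['fx'],0,c['cx']],[0,c['fy'],c['cy']],[0,0,1.]]), np.array([c['k1'],0,0,0,0.])
def rays(c,px):
    k,d=K(c); s=cv2.undistortPoints(np.float64(px).reshape(-1,1,2),k,d).reshape(-1,2)
    T=np.array(c['world_to_cam']); Rm=T[:3,:3]
    return -Rm.T@T[:3,3], np.c_[s,np.ones(len(s))]@Rm
def on_plane(c,px,z):
    o,d=rays(c,px); return o+d*((z-o[2])/d[:,2])[:,None]
def proj(c,P):
    k,d=K(c); T=np.array(c['world_to_cam'])
    return cv2.projectPoints(np.float64(P).reshape(-1,1,3),cv2.Rodrigues(T[:3,:3])[0],T[:3,3],k,d)[0].reshape(-1,2)
def tri(c1,p1,c2,p2):
    o1,d1=rays(c1,[p1]);o2,d2=rays(c2,[p2]);d1=d1[0];d2=d2[0]
    t=np.linalg.lstsq(np.c_[d1,-d2],o2-o1,rcond=None)[0]
    a=o1+t[0]*d1;b=o2+t[1]*d2; return (a+b)/2,np.linalg.norm(a-b)
E
python3 - <<'E'
from h import *
for n in ("scene","top"):
    c=cams.read_camera(n); cv2.imwrite(f"pics/{n}0.png",c['img']); o,_=rays(c,[[280,210]]); print(n,o,c['k1'],c['fx'])
s=ctrl.sense(); print(s, R.from_quat(s['tcp_rot']).as_matrix().round(3), ctrl.grip_depth)
E
```

```text
scene [1007.05261045 -145.13161534  780.28775809] -0.10596194267166846 387.52747074766717
top [ 441.99508026 -120.62827646 1257.46728655] -0.03824247778347715 458.07578334200343
{'time': 0.1, 'q': array([-1.3407881 ,  0.62925321,  0.03848199,  1.51828064, -0.02699732,
        0.99626814, -0.02000466]), 'qd': array([ 0.00042219, -0.00218721, -0.00029994, -0.00253729, -0.00088879,
       -0.00038815,  0.0003641 ]), 'effort': array([ 3.32780655e-03, -5.64532650e+01,  1.23056933e+00, -1.93973726e+01,
        1.12635858e-02,  5.43808055e-03,  1.98812683e-05]), 'ee_pos': array([189.31399781, 621.23911301, 230.47794278]), 'tcp_rot': array([ 1.47382024e-01,  9.89079281e-01, -8.38738741e-04, -1.04166686e-04]), 'contact_force': array([-0.64019561,  0.09298795, -0.33359897]), 'ft_torque': array([-0.01139712,  0.02723363, -0.02074472]), 'finger_force': 0.0, 'opening': 0.9987058008195208} [[-0.957  0.292 -0.   ]
 [ 0.292  0.957 -0.002]
 [-0.    -0.002 -1.   ]] 18.700000000000003
```

View pics/scene0.png

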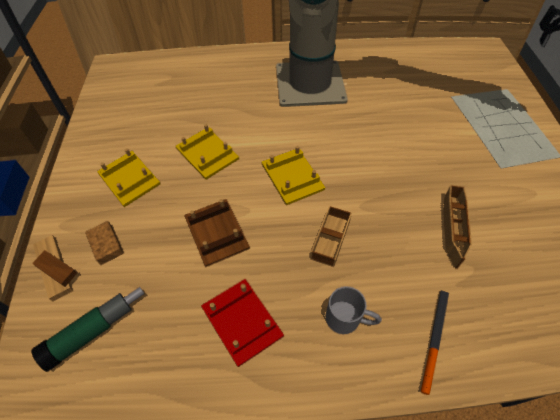

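View pics/top0.png

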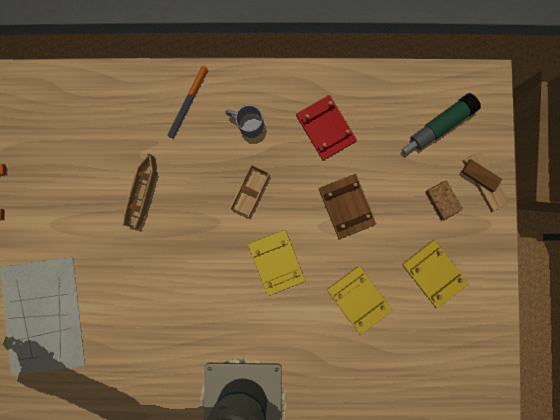

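The scene view shows the hull at about (455,225), the brown cradle at (217,232), the punt at (330,236) and the mug at (347,310). In the top view they are at (142,192), (347,206), (251,192) and (250,121). I'll enlarge the hull and the cradle to pick features.

```bash
python3 - <<'E'
from h import *
t=cv2.imread("pics/top0.png"); s=cv2.imread("pics/scene0.png")
def z(i,x,y,w,h,f): return cv2.resize(i[y:y+h,x:x+w],None,fx=f,fy=f,interpolation=cv2.INTER_CUBIC)
# panels 400x300 at 1.. : top hull, top cradle, scene hull, scene cradle
P=[z(t,92,147,100,90,4)[:300*2][:360],z(t,297,162,100,90,4),z(s,405,180,100,90,4),z(s,167,187,100,90,4)]
P=[cv2.resize(p,(400,360)) for p in P]
im=np.vstack([np.hstack(P[:2]),np.hstack(P[2:])]); im=cv2.convertScaleAbs(im,alpha=1.5)
cv2.imwrite("pics/zoom.png",cv2.resize(im,(666,600)))
E
```

```text
(no output)
```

View pics/zoom.png

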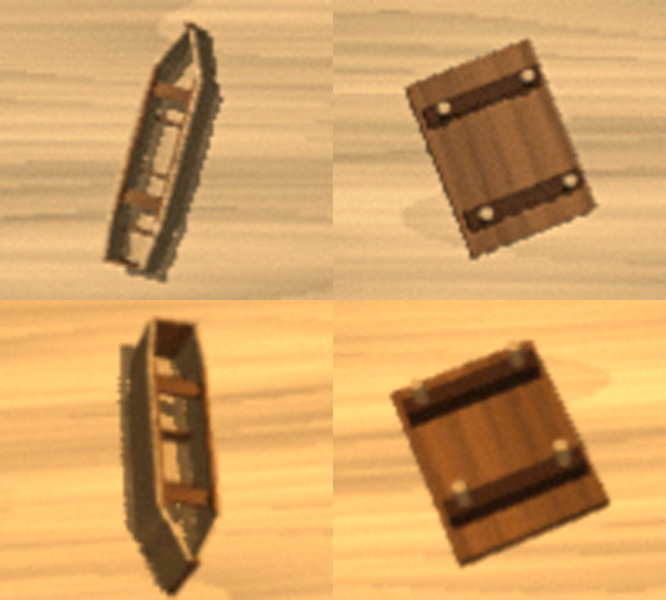

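The zoom shows the hull rim clearly: bow tip at about (149,154) in the top view and (462,258) in the scene view, with stern corners visible in both. The four pale dowel tops of the cradle are also clear. I'll triangulate them and check against the known sizes.

```bash
cat > m.py <<'E'
from h import *
ct=cams.read_camera("top"); cs=cams.read_camera("scene"); f=0.3003
T=lambda x,y,ox,oy:(ox+x*f-.35,oy+y*f-.35)
top=[T(a,b,297-333*f,162) for a,b in[(444,108),(528,76),(487,214),(571,181)]]
sc=[T(a,b,167-333*f,187-300*f) for a,b in[(421,390),(516,352),(460,490),(562,450)]]
def ref(img,p,r=3):
    g=img.astype(float).min(2); x0,y0=int(round(p[0])),int(round(p[1])); w=g[y0-r:y0+r+1,x0-r:x0+r+1]; w=np.clip(w-np.percentile(w,70),0,None)
    yy,xx=np.mgrid[-r:r+1,-r:r+1]; return x0+(w*xx).sum()/w.sum(), y0+(w*yy).sum()/w.sum()
top2=np.array([ref(ct['img'],p) for p in top]); D=on_plane(ct,top2,52)
print("top dowels\n",D.round(1)); print("scene z=50\n",on_plane(cs,sc,50).round(1))
d=lambda i,j:np.linalg.norm(D[i]-D[j]); print("sides",d(0,1),d(2,3),d(0,2),d(1,3),"diag",d(0,3),d(1,2))
v=(D[0]-D[2]+D[1]-D[3]); print("cradle",D.mean(0).round(1),"yaw",np.degrees(np.arctan2(v[1],v[0])))
H=[("bow",(190,24),(193,560)),("sternL",(107,260),(196,323)),("sternR",(152,270),(157,320))]
for n,a,b in H:
    a=T(*a,92,147); b=T(*b,405,180-300*f); p,g=tri(ct,a,cs,b); print(n,p.round(1),"gap",g.round(1),"top z45",on_plane(ct,[a],45).round(1),"scene z45",on_plane(cs,[b],45).round(1))
E
python3 m.py
```

```text
top dowels
 [[ 555.6 -229.    52. ]
 [ 582.3 -295.6   52. ]
 [ 472.2 -262.7   52. ]
 [ 498.8 -328.7   52. ]]
scene z=50
 [[ 505.7 -324.    50. ]
 [ 478.6 -259.    50. ]
 [ 586.5 -293.6   50. ]
 [ 560.8 -226.8   50. ]]
sides 71.65035533632701 71.1399506798154 90.00292357637444 89.78202683314578 diag 114.71203385504549 114.87751843696319
cradle [ 527.2 -279.    52. ] yaw 21.801174252017177
bow [661.1 257.8  47.1] gap 1.7 top z45 [[661.2 257.6  45. ]] scene z45 [[660.3 259.8  45. ]]
sternL [470.7 322.2  44.9] gap 5.8 top z45 [[469.7 319.2  45. ]] scene z45 [[471.1 325.3  45. ]]
sternR [464.4 290.   43.2] gap 14.0 top z45 [[462.1 282.4  45. ]] scene z45 [[466.4 296.5  45. ]]
```

```bash
python3 - <<'E'
from h import *
t=cv2.imread("pics/top0.png"); s=cv2.imread("pics/scene0.png")
z=lambda i,x,y:cv2.convertScaleAbs(cv2.resize(i[y:y+85,x:x+56],None,fx=7,fy=7,interpolation=cv2.INTER_CUBIC),alpha=2)
im=np.hstack([z(t,115,150),z(s,432,180)])
for k in range(0,595,70): cv2.line(im,(0,k),(784,k),(255,0,0),1)
for k in range(0,784,56): cv2.line(im,(k,0),(k,595),(255,0,0),1)
cv2.imwrite("pics/hz.png",im)
E
```

```text
(no output)
```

View pics/hz.png

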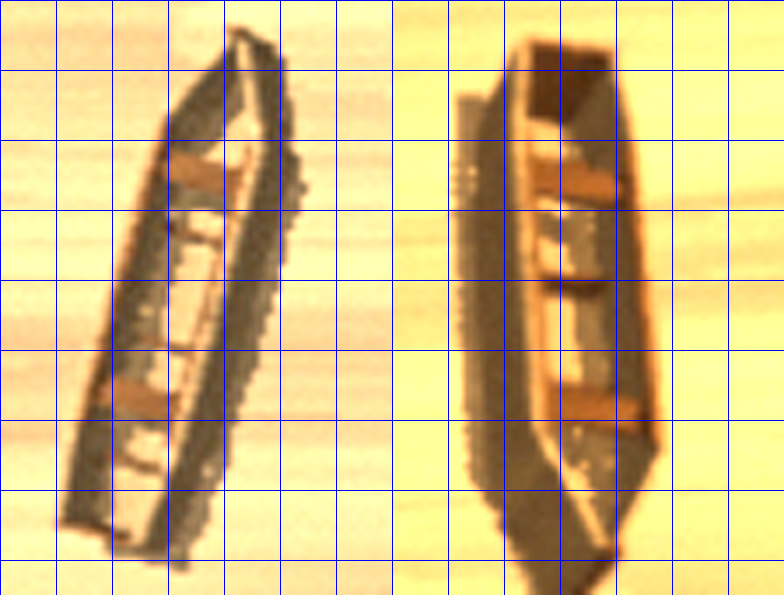

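```bash
cat > n.py <<'E'
from h import *
ct=cams.read_camera("top"); cs=cams.read_camera("scene")
a=lambda p:(115+p[0]/7-.43,150+p[1]/7-.43); b=lambda p:(432+(p[0]-392)/7-.43,180+p[1]/7-.43)
for n,p,q in [("bow",(235,28),(612,553)),("sternL",(60,522),(613,47)),("sternR",(150,540),(520,42)),("shL",(165,118),(660,448)),("shR",(265,130),(533,420))]:
    m,g=tri(ct,a(p),cs,b(q)); print(n,m.round(1),g.round(1),"T",on_plane(ct,[a(p)],45)[0].round(1),"S",on_plane(cs,[b(q)],45)[0].round(1))
for z in (0,45): print(z, on_plane(ct,[a(p) for p in [(115,300),(218,300)]],z).round(1))
E
python3 n.py
```

```text
bow [662.2 259.7  44.8] 0.9 T [662.  259.2  45. ] S [662.3 260.1  45. ]
sternL [471.7 321.6  47.2] 2.9 T [471.3 321.   45. ] S [470.2 324.6  45. ]
sternR [465.6 288.7  45. ] 5.4 T [464.7 286.   45. ] S [465.8 291.7  45. ]
shL [627.3 286.4  45. ] 2.2 T [626.9 285.3  45. ] S [627.4 287.6  45. ]
shR [620.6 242.7  57.1] 0.1 T [622.4 246.3  45. ] S [614.1 249.2  45. ]
0 [[560.7 318.1   0. ]
 [561.  276.7   0. ]]
45 [[556.5 302.4  45. ]
 [556.7 262.5  45. ]]
```

Triangulation agrees with the model. Bow to stern measures 199 mm (expected 200) at z≈45, and the dowels form a 71.4 × 89.9 mm rectangle (expected 72 × 90).

- **Hull:** centre about (565, 281.5), yaw −13.3°
- **Cradle:** centre (527, −279), yaw 21.8°

Next I move above the hull.

Request:
arm_command --series '[[[0, -25, -12, 0, 0, 0, 0], [0, -70, -33, 0, 0, 0, -1], [0, -115, -54, 0, 0, 0, -2], [0, -160, -75, 0, 0, 0, -3], [0, -205, -97, 10, 0, 0, -3.7], [0, -250, -118, 20, 0, 0, -3.7], [0, -295, -139, 30, 0, 0, -3.7], [0, -340, -160, 45, 0, 0, -3.7], [0, -385, -181, 60, 0, 0, -3.7], [0, -425, -200, 70, 0, 0, -3.7], [0, -450, -212, 80, 0, 0, -3.7], [0, -459, -216, 81, 0, 0, -3.7]]]' --newtons 20

```text
time: 1.8
ee_pos: [566.5, 279.0, 149.5]
tcp_rot: [0.117, 0.993, -0.001, -0.0]
contact_force: [0.1, -0.4, 0.1]
opening: 1.0
finger_force: 0.0
```

Request:
arm_command --series '[[[0, 0, 0, 20, 0, 0, 0], [0, 0, 0, 40, 0, 0, 0], [0, 0, 0, 50, 0, 0, 0], [0, 0, 0, 50, 0, 0, 0]]]'

```text
time: 2.3
ee_pos: [564.8, 282.1, 100.0]
tcp_rot: [0.115, 0.993, -0.0, -0.001]
contact_force: [1.3, 0.2, 0.6]
opening: 0.999
finger_force: 0.0
```

```bash
python3 - <<'E'
from h import *
s=ctrl.sense(); M=R.from_quat(s['tcp_rot']).as_matrix(); print(s['time'],s['ee_pos'].round(1),M.round(3),s['q'].round(2),np.degrees(np.arctan2(M[1,1],M[0,1])))
t=cams.read_camera("top")['img']; q=cams.read_camera("scene")['img']
z=lambda i,x,y:cv2.convertScaleAbs(cv2.resize(i[y:y+100,x:x+100],None,fx=4,fy=4,interpolation=cv2.INTER_CUBIC),alpha=1.7)
cv2.imwrite("pics/pre.png",np.hstack([z(t,95,140),z(q,405,160)]))
E
```

```text
2.3 [564.8 282.1 100. ] [[-0.974  0.228 -0.001]
 [ 0.228  0.974 -0.   ]
 [ 0.001 -0.    -1.   ]] [-0.51  0.76  0.    1.68 -0.    0.7   0.84] 76.81630885308132
```

View pics/pre.png

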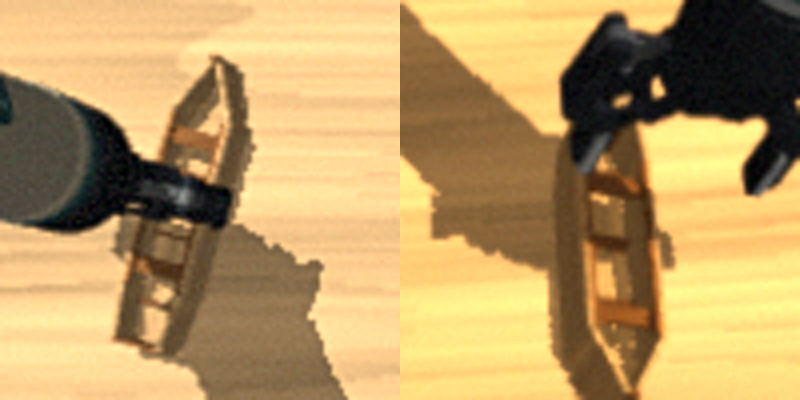

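The gripper straddles the hull amidships: in the top panel its fingers cross it at about (190,190), and in the scene panel the fingertips at (590,155) and (765,180) are on either side. Next I descend and close at 20 N.

Request:
arm_command --series '[[[0, 0, 0, 20, 0, 0, 0], [0, 0, 0, 40, 0, 0, 0], [0, 0, 0, 60, 0, 0, 0], [0, 0, 0, 75, 0, 0, 0], [0, 0, 0, 83, 0, 0, 0], [0, 0, 0, 86, 0, 0, 0], [0, 0, 0, 86, 0, 0, 0]]]'

```text
time: 3.28
ee_pos: [565.8, 281.5, 14.5]
tcp_rot: [0.115, 0.993, 0.0, 0.0]
contact_force: [0.3, -0.4, -1.1]
opening: 1.001
finger_force: 0.0
```

Request:
arm_command --series '[[[0.2, 0, 0, 0, 0, 0, 0], [0.3, 0, 0, 0, 0, 0, 0], [0.35, 0, 0, 0, 0, 0, 0], [0.4, 0, 0, 0, 0, 0, 0], [0.45, 0, 0, 0, 0, 0, 0], [0.5, 0, 0, 0, 0, 0, 0], [0.55, 0, 0, 0, 0, 0, 0], [0.6, 0, 0, 0, 0, 0, 0], [0.7, 0, 0, 0, 0, 0, 0], [0.7, 0, 0, 0, 0, 0, 0]]]' --newtons 20

```text
time: 4.53
ee_pos: [565.8, 281.7, 14.6]
tcp_rot: [0.115, 0.993, 0.0, 0.0]
contact_force: [-0.1, 1.5, 4.0]
opening: 0.512
finger_force: 21.8
```

Gripped at 43.5 mm opening, as expected, with 21.8 N. Lifting.

Request:
arm_command --series '[[[0.7, 0, 0, -5, 0, 0, 0], [0.7, 0, 0, -15, 0, 0, 0], [0.7, 0, 0, -30, 0, 0, 0], [0.7, 0, 0, -50, 0, 0, 0], [0.7, 0, 0, -70, 0, 0, 0], [0.7, 0, 0, -90, 0, 0, 0], [0.7, 0, 0, -110, 0, 0, 0], [0.7, 0, 0, -125, 0, 0, 0], [0.7, 0, 0, -135, 0, 0, 0], [0.7, 0, 0, -140, 0, 0, 0], [0.7, 0, 0, -140, 0, 0, 0]]]'

```text
time: 5.9
ee_pos: [565.5, 281.3, 154.3]
tcp_rot: [0.115, 0.993, -0.0, -0.0]
contact_force: [0.4, -0.2, -1.0]
opening: 0.512
finger_force: 21.3
```

```bash
python3 - <<'E'
from h import *
s=ctrl.sense(); M=R.from_quat(s['tcp_rot']).as_matrix(); print(s['time'],s['ee_pos'].round(1),s['opening'],s['finger_force'],np.degrees(np.arctan2(M[1,1],M[0,1])))
print("to cradle, tool axes", (M.T@(np.array([527.2,-279,154])-s['ee_pos'])).round(1))
t=cams.read_camera("top")['img']; q=cams.read_camera("scene")['img']
z=lambda i,x,y:cv2.convertScaleAbs(cv2.resize(i[y:y+130,x:x+130],None,fx=3,fy=3,interpolation=cv2.INTER_CUBIC),alpha=1.7)
cv2.imwrite("pics/lift.png",np.hstack([z(t,70,120),z(q,400,130)]))
E
```

```text
5.9 [565.5 281.3 154.3] 0.5118029372816115 21.25214159488678 76.74879806022233
to cradle, tool axes [-9.120e+01 -5.542e+02  3.000e-01]
```

View pics/lift.png

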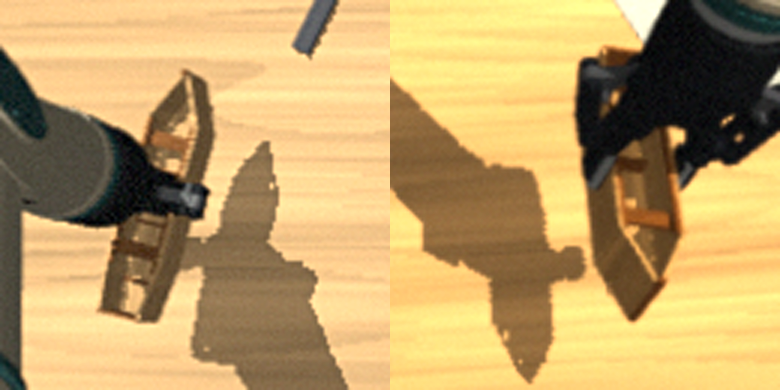

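The hull hangs level in the grip with its bow at (190,70) in the top panel, and the shadow well away shows it clear of the bench. Carrying it over to the cradle.

Request:
arm_command --series '[[[0.7, -2, -10, 0, 0, 0, 0], [0.7, -5, -30, 0, 0, 0, 0], [0.7, -11, -65, 0, 0, 0, 0], [0.7, -17, -105, 0, 0, 0, 0], [0.7, -24, -145, 0, 0, 0, 0], [0.7, -30, -185, 0, 0, 0, 0], [0.7, -37, -225, 0, 0, 0, 0], [0.7, -44, -265, 0, 0, 0, 0], [0.7, -50, -305, 0, 0, 0, 0], [0.7, -57, -345, 0, 0, 0, 0], [0.7, -63, -380, 0, 0, 0, 0], [0.7, -66, -400, 0, 0, 0, 0]]]'

```text
time: 7.5
ee_pos: [536.4, -127.4, 154.3]
tcp_rot: [0.118, 0.993, -0.001, -0.0]
contact_force: [1.0, 0.0, -1.3]
opening: 0.509
finger_force: 21.2
```

Request:
arm_command --series '[[[0.7, -3, -18, 0, 0, 0, -2], [0.7, -7, -40, 0, 0, 0, -6], [0.7, -11, -65, 0, 0, 0, -11], [0.7, -15, -90, 0, 0, 0, -16], [0.7, -18, -112, 0, 0, 0, -21], [0.7, -21, -130, 0, 0, 0, -26], [0.7, -23, -144, 0, 0, 0, -30], [0.7, -25, -152, 0, 0, 0, -33], [0.7, -25, -154, 0, 0, 0, -35], [0.7, -25, -154, 0, 0, 0, -35], [0.7, -25, -154, 0, 0, 0, -35]]]'

```text
time: 8.88
ee_pos: [527.0, -278.4, 154.3]
tcp_rot: [-0.189, 0.982, 0.0, -0.0]
contact_force: [-0.8, 0.6, -1.3]
opening: 0.513
finger_force: 21.3
```

```bash
python3 - <<'E'
from h import *
s=ctrl.sense(); M=R.from_quat(s['tcp_rot']).as_matrix(); print(s['time'],s['ee_pos'].round(1),s['opening'],s['finger_force'],M.round(3),np.degrees(np.arctan2(M[1,1],M[0,1])),s['q'].round(2))
print("to cradle, tool axes", (M.T@(np.array([527.2,-279,44])-s['ee_pos'])).round(1))
t=cams.read_camera("top")['img']; q=cams.read_camera("scene")['img']
cv2.imwrite("pics/t2.png",t);cv2.imwrite("pics/s2.png",q)
z=lambda i,x,y:cv2.convertScaleAbs(cv2.resize(i[y:y+130,x:x+130],None,fx=3,fy=3,interpolation=cv2.INTER_CUBIC),alpha=1.7)
cv2.imwrite("pics/over.png",np.hstack([z(t,280,130),z(q,150,150)]))
E
```

```text
8.875 [ 527.  -278.4  154.3] 0.5125285595926508 21.26248151063919 [[-0.929 -0.37  -0.   ]
 [-0.37   0.929  0.   ]
 [ 0.     0.    -1.   ]] 111.74575887307816 [ 0.58  0.65 -0.23  1.74  0.2   0.77  2.2 ]
to cradle, tool axes [ -0.   -0.7 110.3]
```

View pics/over.png

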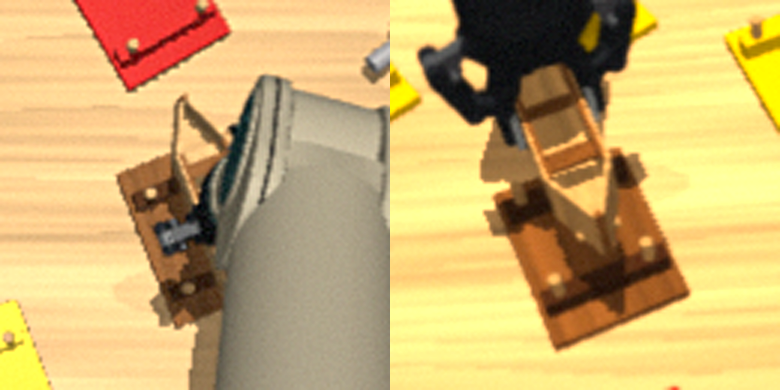

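The top panel shows the bow tip at (182,97). In the scene panel the bow points at the camera above the cradle, with its stem foot at about (602,252). I'll check those against where they should project.

```bash
python3 - <<'E'
from h import *
ct=cams.read_camera("top"); cs=cams.read_camera("scene")
print("picked bow top on z185",on_plane(ct,[(340.3,162)],185).round(1))
p=[[619.9,-241.3,185],[619.9,-241.3,140]]
print("expected top panel",((proj(ct,p)-[280,130])*3).round(0),"scene panel",((proj(cs,p)-[150,150])*3+[390,0]).round(0))
E
```

```text
picked bow top on z185 [[ 618.7 -241.8  185. ]]
expected top panel [[180.  94.]
 [174. 103.]] scene panel [[598. 215.]
 [608. 253.]]
```

The measured bow matches its expected position to about 1.3 mm. The bearers should be reached about 110 mm down, so I stop just above first.

Request:
arm_command --series '[[[0.7, 0, -0.5, 8, 0, 0, 0], [0.7, 0, -0.5, 22, 0, 0, 0], [0.7, 0, -0.5, 38, 0, 0, 0], [0.7, 0, -0.5, 54, 0, 0, 0], [0.7, 0, -0.5, 68, 0, 0, 0], [0.7, 0, -0.5, 80, 0, 0, 0], [0.7, 0, -0.5, 90, 0, 0, 0], [0.7, 0, -0.5, 97, 0, 0, 0], [0.7, 0, -0.5, 102, 0, 0, 0], [0.7, 0, -0.5, 105, 0, 0, 0], [0.7, 0, -0.5, 107, 0, 0, 0], [0.7, 0, -0.5, 107, 0, 0, 0]]]'

```text
time: 10.58
ee_pos: [527.4, -279.2, 47.4]
tcp_rot: [-0.189, 0.982, -0.0, 0.0]
contact_force: [0.4, -0.3, -1.5]
opening: 0.511
finger_force: 21.3
```

Request:
arm_command --series '[[[0.7, 0, 0, 0.5, 0, 0, 0], [0.7, 0, 0, 1, 0, 0, 0], [0.7, 0, 0, 1.5, 0, 0, 0], [0.7, 0, 0, 2, 0, 0, 0], [0.7, 0, 0, 2, 0, 0, 0]]]'

```text
time: 11.2
ee_pos: [527.3, -279.2, 45.2]
tcp_rot: [-0.189, 0.982, 0.0, -0.0]
contact_force: [0.4, -0.6, -0.8]
opening: 0.509
finger_force: 21.3
```

About half a millimetre remains. I lower a touch more, then open gradually.

Request:
arm_command --series '[[[0.7, 0, 0, 0.3, 0, 0, 0], [0.7, 0, 0, 0.6, 0, 0, 0], [0.7, 0, 0, 0.6, 0, 0, 0]]]'

```text
time: 11.58
ee_pos: [527.3, -279.2, 44.6]
tcp_rot: [-0.189, 0.982, 0.0, -0.0]
contact_force: [0.6, 0.8, -0.5]
opening: 0.51
finger_force: 21.3
```

Request:
arm_command --series '[[[0.47, 0, 0, 0, 0, 0, 0], [0.44, 0, 0, 0, 0, 0, 0], [0.4, 0, 0, 0, 0, 0, 0], [0.3, 0, 0, 0, 0, 0, 0], [0.2, 0, 0, 0, 0, 0, 0], [0.1, 0, 0, 0, 0, 0, 0], [0, 0, 0, 0, 0, 0, 0], [0, 0, 0, 0, 0, 0, 0], [0, 0, 0, 0, 0, 0, 0]]]'

```text
time: 12.7
ee_pos: [527.3, -279.2, 44.7]
tcp_rot: [-0.189, 0.982, 0.0, -0.0]
contact_force: [0.3, 0.4, -0.7]
opening: 0.997
finger_force: 0.0
```

Released. I retreat straight up, then back toward the base to clear the view.

Request:
arm_command --series '[[[0, 0, 0, -8, 0, 0, 0], [0, 0, 0, -25, 0, 0, 0], [0, 0, 0, -50, 0, 0, 0], [0, 0, 0, -80, 0, 0, 0], [0, 0, 0, -110, 0, 0, 0], [0, 0, 0, -140, 0, 0, 0], [0, 0, 30, -165, 0, 0, 0], [0, 0, 70, -175, 0, 0, 0], [0, 0, 110, -175, 0, 0, 0], [0, 0, 150, -175, 0, 0, 0], [0, 0, 190, -175, 0, 0, 0], [0, 0, 190, -175, 0, 0, 0]]]'

```text
time: 14.2
ee_pos: [456.1, -99.8, 221.1]
tcp_rot: [-0.191, 0.982, 0.0, 0.0]
contact_force: [0.1, -0.5, -0.5]
opening: 0.994
finger_force: 0.0
```

```bash
python3 - <<'E'
from h import *
s=ctrl.sense(); print(s['time'],s['ee_pos'].round(1))
ct=cams.read_camera("top"); cs=cams.read_camera("scene")
t=ct['img'].copy(); q=cs['img'].copy()
u=np.array([np.cos(.3805),np.sin(.3805),0]); c=np.array([527.2,-279,75])
z=lambda i,x,y:cv2.convertScaleAbs(cv2.resize(i[y:y+130,x:x+130],None,fx=3,fy=3,interpolation=cv2.INTER_CUBIC),alpha=1.7)
cv2.imwrite("pics/end.png",np.hstack([z(t,280,130),z(q,150,150)]))
p=[c+100*u,c-100*u]
print("expected bow/stern rim top panel",((proj(ct,p)-[280,130])*3).round(0),"scene",((proj(cs,p)-[150,150])*3+[390,0]).round(0))
# bystanders: change between first and last pictures
for n,i,b in (("top",t,(225,95,50,130)),("scene",q,(305,200,80,140))):
    x,y,w,h=b; d=cv2.absdiff(cv2.imread(f"pics/{n}0.png"),i)[y:y+h,x:x+w].max(2); print(n,(d>40).sum())
E
```

```text
14.2 [456.1 -99.8 221.1]
expected bow/stern rim top panel [[167. 115.]
 [253. 331.]] scene [[621. 301.]
 [528.  97.]]
top 461
scene 0
```

View pics/end.png

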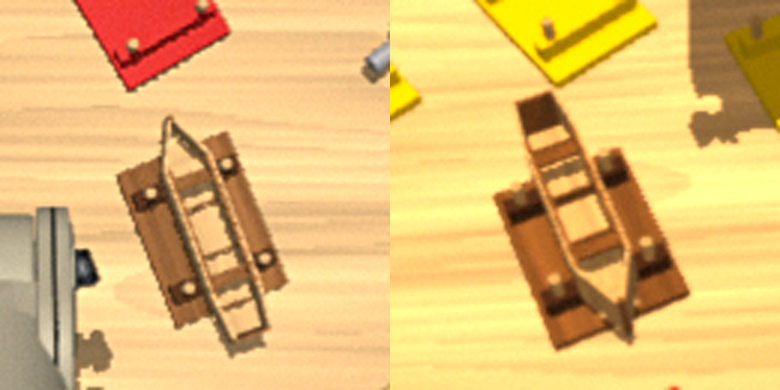

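The hull sits upright between the dowels. The bow is at (168,117) against an expected (167,115), and the stern at (252,334) against (253,331), both within about 2 mm. The mug and punt are unchanged in the scene view; the top-view difference looks like the arm in the way. Handing in.

```bash
python3 -c "
from rig import ticket
print(ticket.close_job())"
```

```text
the job is handed in; nothing more can be done
None
```

The hull lies upright in the brown cradle between the dowels, within about 3 mm of centre in the last pictures; it was gripped at about 21 N and released at bearer height, the punt and mug look unmoved, and the job is handed in (no verdict was returned).

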